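Tighten the specimen mill's cover ring with the pin spanner

TASK

Close the specimen mill: take the face spanner whose two pins fit the cover ring, engage both of its pins in an opposite pair of the ring's holes, and with it turn the ring clockwise (seen from above) until it is fully home against its stop. Then lift the spanner off and lay it flat, pins down, back on the blue board, clear of the other things on it. Turn the ring with the spanner, not with the fingers, and leave the other spanner, the tweezers and the small jars beside the mill where they are.

Things in the scene. Friction and masses are not known exactly. Their poses are not given: they have to be found in the camera images.
- cover_ring (a joint): Turn of the mill's cover ring in rad: 0 slackest, grows as it is turned clockwise seen from above, 1.4 = fully home, a hard stop. It starts between 0.1 and 0.4. Stiff: needs about 0.3 N m and stays where it is left.
- ring_face (a point): Centre of the top face of the aluminium cover ring, on its vertical turning axis, 97 mm above the table. Ring 100 in diameter, 12 thick, 27 mm central opening, four round holes 11 in diameter, 12 deep, centres 24 from the axis on this point's x and y axes (both ways), which turn with the ring; z up. A rim lug (to radius 60) meets the mill's dark post when home.
- mill: The fixed mill; origin under the centre of its base, on the ring's axis. White base 190 (x) by 170 (y), 50 high, with a steel chamber of 108 diameter up to 85, where the ring sits. The stop post (8 wide, top 96 above the table, out to radius 68) stands on its +x side; -x is its front with dial.
- wide_spanner_grip (a point): The spanner that fits. T-shaped steel face spanner lying level, pins down, 160 long: black handle 125 long, 18 wide, 20 high; steel crosshead 62 wide. This point: mid-handle, where it is gripped, half-way up, 19 above the pin tips; pin line 75 ahead (+x), handle end 82 behind. x to the head, y along the pin line, z up.
- wide_spanner_pin_a (a point): Tip centre of that spanner's pin on its +y side, 24 from the midline: two round pins 6 in diameter, 9 long, 48 apart, pointing down from the crosshead (16 by 7 thick). In an 11 mm hole a pin has 2.5 play all round, so the spanner turns about 0.1 rad before it drives the ring.
- wide_spanner_pin_b (a point): Tip centre of that spanner's pin on its -y side. The spanner weighs about 0.14 kg; a 10 mm foot under the handle's tail keeps it level on the board.
- narrow_spanner_grip (a point): The one that does not fit (pins 28 apart), on the same board, about 130 beside. T-shaped steel face spanner lying level, pins down, 160 long: black handle 125 long, 18 wide, 20 high; steel crosshead 42 wide. This point: mid-handle, where it is gripped, half-way up, 19 above the pin tips; pin line 75 ahead (+x), handle end 82 behind. x to the head, y along the pin line, z up.
- board: Fixed blue plastic board, 320 (x) by 300 (y) by 12 thick; origin at the centre of its underside, z up. The two spanners and the tweezers lie on it.
- tweezers: Steel tweezers, 110 long, lying near the board's +x edge, along that edge. Bystander.
- jar_a: Small lidded specimen jar, 48 in diameter, 55 high, standing just behind the mill (+x side); origin under its centre. Bystander.
- jar_b: A like jar, standing before the mill (-x side); origin under its centre. Bystander.
Not all that is in view belongs to the job. Leave any purple look-alike of the part that bears wide_spanner_grip alone.

How it is judged:
By the outcome, as a careful person would: the job done as asked, in the order asked, and still so for the second after the job is handed in, with the robot touching nothing.
It also fails if it takes over 51 s, if anything falls off the work surface, if the arm or the gripper's body presses on something with over 40 N, if the wrist force passes 120 N, or if a joint passes its speed limit or range.

ROBOT

A 6-joint arm with a two-finger parallel gripper is mounted at the origin on the work surface. World frame = base frame: x ahead of the robot, y to its left, z up, the work surface at z = 0. Lengths are in m, angles in rad, forces in N, time in s.
With the tool pointing down it reaches from about 0.375 to 0.975 m from the base axis. Payload 3.8 kg.
Tool frame: the origin (TCP) lies at the very end of the fingers, on their centre line; the grasp point (between the pads) lies 19 mm behind it; z points along the fingers, x is the direction in which the jaws open and shut, and the axes are right-handed (so a half turn about z gives the same grasp; the last joint's range is limited). The gripper opens to 88 mm and grips with 3 to 60 N. Pads are 18 mm wide; open, the fingers measure 123 mm over their backs; the gripper's body (75 mm by 187 mm) begins 45 mm behind the grasp point.
Start: joints at [-1.171, 0.264, 1.604, -0, 1.274, -0.037], TCP at [0.286, -0.612, 0.239] pointing down, gripper open.
Joint ranges: [-2.63, 2.63], [-0.94, 2.18], [0.31, 2.57], [-1.31, 4.45], [0, 2.66], [-2.55, 2.55]. Speed limits (rad/s): [2.57, 2.57, 3.14, 3.14, 3.14, 3.14].

INTERFACE

Orientations are given as a rotation vector (axis times angle).
In Python, from station import robot gives the robot as it stands. The module is installed in compiled form; this text tells all that it offers. Calls block until the motion is done:
- robot.move_ptp(position, orientation): joint-space move of the TCP to a pose.
- robot.servo_line(position, rate=0.15, rotation=None): straight line of the TCP; rotation=None keeps the orientation; rate is the mean speed in m/s.
- robot.goto_joints(angles): joint-space move.
- robot.grip(opening): opening from 0.0 (shut) to 1.0 (fully open); the grip force is fixed at half the most; returns when the fingers have stopped.
- robot.wait(seconds).
- robot.ik(position, orientation): joint angles nearest the present ones, or None.
- robot.observe(): the state.
- robot.camera(name): name is "scene" or "top" or "wrist"; returns the picture (480x640x3 uint8, red, green, blue); there is no depth.
- robot.calibration(name): a dict with "mtx" (3x3 intrinsics, pixels), "k1" (the pictures are not rectified: a ray, as slopes to the right and down, at radius r is drawn at 1 + k1 r^2 times it, then the intrinsics apply), "R" (3x3) and "t" (3): a world point X has camera coordinates R X + t. Camera axes: x right, y down, z forward; pixel columns grow to the right and rows downward; lengths in m; the calibration is good to about 2 mm. A picture is of the moment at which its call begins: read the wrist's pose just before it. calibration takes no time and is no camera call; for the wrist camera it gives the pose at the moment of the call.
A pose or a line that the arm cannot do raises robot.PlanningError and nothing moves.
- robot.sign_off(): hands the job in, once; it reports no verdict.
The state is a dict: "time": time; "qpos": joint angles; "qd": joint speeds; "joint_torque": joint torques, N m; "eef_pos": TCP position; "tcp_rot": TCP orientation; "force": force on the tool from outside, world axes, zero at the start; "torque": the same for the moment, N m; "width": opening from 0.0 (shut) to 1.0 (fully open).
Only numpy, scipy, OpenCV 4.12 (cv2) and the standard library are available. Lean on these libraries where they do the work, as an engineer would, in place of code of your own. Each camera call takes 0.05 s, during which the arm holds its last target.

## Working session

There is one attempt and no reset: what is moved stays moved. The work goes in short steps, each a Python script; the robot and the scene stay as the last script left them, time stands still between calls to the robot, and variables do not carry over. Pictures are saved under pics/ and viewed, and the job is handed in when it is done.

```bash
mkdir -p pics; ls
cat > h.py <<'E'
import numpy as np, cv2
from station import robot
def save(n,im): cv2.imwrite('pics/'+n+'.png',cv2.cvtColor(im,cv2.COLOR_RGB2BGR))
def ray(c,uv):
    K=np.array(c['mtx']);x=np.linalg.solve(K,[uv[0],uv[1],1])[:2]
    rd=np.hypot(*x);r=rd
    for _ in range(50): r=rd/(1+c['k1']*r*r)
    s=x*(r/rd if rd>0 else 1)
    R=np.array(c['R']);t=np.array(c['t'])
    return -R.T@t, R.T@np.array([s[0],s[1],1])
def onz(c,uv,z):
    o,d=ray(c,uv); return o+d*(z-o[2])/d[2]
def proj(c,X):
    p=np.array(c['R'])@np.array(X)+np.array(c['t']);s=p[:2]/p[2]
    s=s*(1+c['k1']*(s@s)); return (np.array(c['mtx'])@[s[0],s[1],1])[:2]
E
python3 - <<'E'
from h import *
for n in ['scene','top','wrist']:
    save(n+'0',robot.camera(n)); c=robot.calibration(n); print(n,c)
print(robot.observe())
E
```

```text
pics
scene {'mtx': array([[532.24319798,   0.        , 322.41172449],
       [  0.        , 532.24319798, 236.44222972],
       [  0.        ,   0.        ,   1.        ]]), 'k1': -0.09649009046174445, 'R': array([[ 0.00218325,  0.99998681, -0.00465005],
       [ 0.81226623, -0.00448567, -0.58326962],
       [-0.58328278, -0.00250366, -0.8122653 ]]), 't': array([ 0.0213448 , -0.3469913 ,  1.61153623])}
top {'mtx': array([[450.99610393,   0.        , 323.09509172],
       [  0.        , 450.99610393, 237.01753141],
       [  0.        ,   0.        ,   1.        ]]), 'k1': -0.05816781831600385, 'R': array([[-0.01804261, -0.99942255,  0.0287929 ],
       [-0.98176236,  0.01225814, -0.18971667],
       [ 0.18925417, -0.03169077, -0.98141661]]), 't': array([-0.01744462,  0.49415236,  0.83257039])}
wrist {'mtx': array([[355.40506103,   0.        , 314.83487494],
       [  0.        , 355.40506103, 238.03862233],
       [  0.        ,   0.        ,   1.        ]]), 'k1': -0.07039067784426109, 'R': array([[ 0.42290446, -0.90617317, -0.00141421],
       [-0.86080624, -0.40221869,  0.31182165],
       [-0.28313324, -0.13065341, -0.9501396 ]]), 't': array([-0.67520856, -0.04333461,  0.39081333])}
{'time': 0.15, 'qpos': array([-1.17092305e+00,  2.64576430e-01,  1.60503397e+00, -2.66905684e-05,
        1.27368947e+00, -3.68993882e-02]), 'qd': array([-1.06571195e-04, -1.71748188e-03, -2.96181276e-03,  2.64276675e-03,
        2.63504929e-05, -1.34473708e-04]), 'joint_torque': array([-2.23478960e-04, -5.02847135e+01, -3.57469189e+01,  7.29720877e-02,
        2.49591772e-02, -9.94052243e-05]), 'eef_pos': array([ 0.28531879, -0.6111425 ,  0.23769071]), 'tcp_rot': array([-2.64916985e+00,  1.68687284e+00,  2.22945021e-03]), 'force': array([0.334311  , 0.76476648, 0.28524025]), 'torque': array([-0.04977535,  0.01394114, -0.03766009]), 'width': 1.000933887494013}
```

View pics/scene0.png

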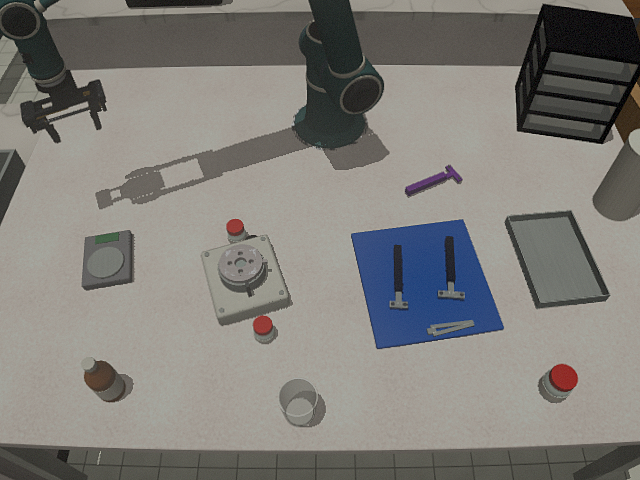

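View pics/top0.png

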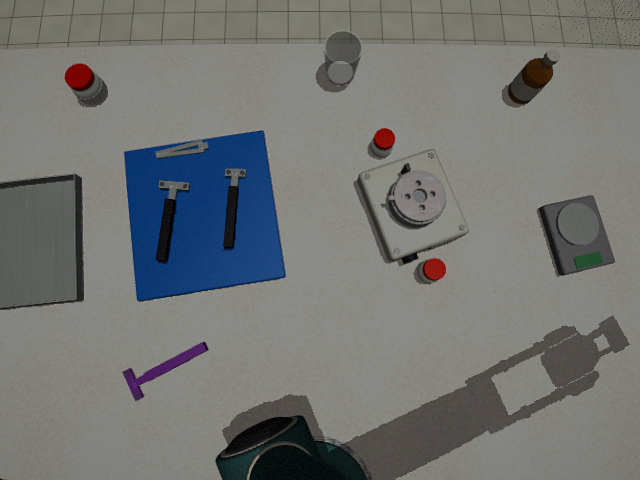

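View pics/wrist0.png

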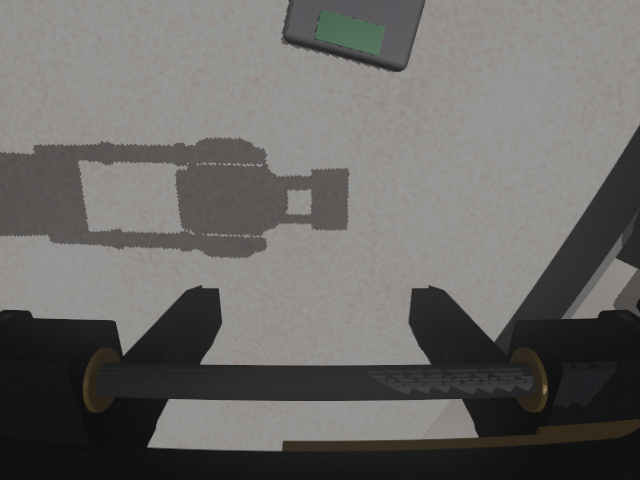

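Candidates in the top view are the head at about (174,186), the head at about (235,172), and a purple look-alike at (165,370), which I'll leave alone. The widest crosshead, at (174,186), looks like the one that fits. I'll confirm in an enlarged crop.

Run:
```python
from h import *
im=cv2.cvtColor(cv2.imread('pics/top0.png'),cv2.COLOR_BGR2RGB)
a=cv2.resize(im[130:290,120:290],None,fx=3.5,fy=3.5,interpolation=cv2.INTER_CUBIC)
b=cv2.resize(im[120:290,345:475],None,fx=3.5,fy=3.5,interpolation=cv2.INTER_CUBIC)
save('cropA',a);save('cropB',b)
c=robot.calibration('top')
zt=.012+.0
for n,l,r in [('L',(159,183),(189,187)),('R',(225,171),(246,174))]:
    print(n,np.linalg.norm(onz(c,l,.03)-onz(c,r,.03)))
```

```text
L 0.06229817522907311
R 0.043562128502110616
```

View pics/cropA.png

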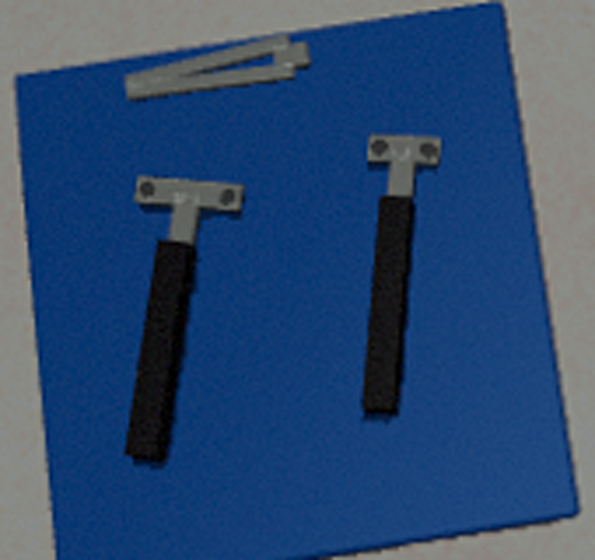

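View pics/cropB.png

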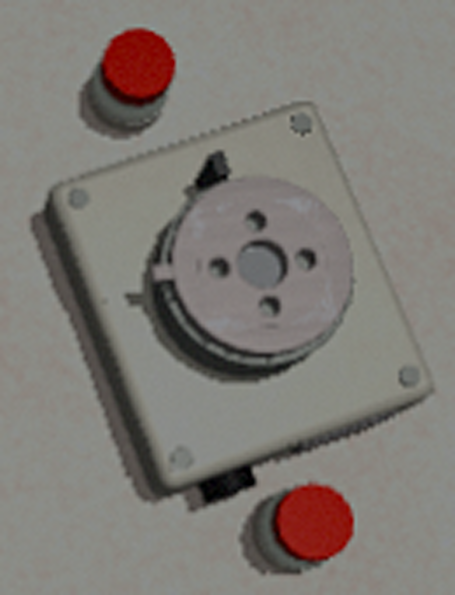

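Run:
```python
from h import *
c=robot.calibration('top')
A=lambda u,v:(120+u/3.5,130+v/3.5)
B=lambda u,v:(345+u/3.5,120+v/3.5)
pa=onz(c,A(147,188),.028);pb=onz(c,A(229,196),.028)
print('pins',pa,pb,np.linalg.norm(pa-pb))
print('tail',onz(c,A(147,457),.041),'hfront',onz(c,A(177,245),.041))
print('narrow pins',onz(c,A(378,147),.028),onz(c,A(430,151),.028))
H=[onz(c,B(*p),.097) for p in [(256,220),(307,259),(269,306),(218,266)]]
for h in H: print('hole',h)
m=np.mean(H,0);print('c',m,[ (np.degrees(np.arctan2(*(h-m)[[1,0]])),np.linalg.norm(h-m)) for h in H])
l=onz(c,B(163,272),.095);print('lug',l,np.degrees(np.arctan2(*(l-m)[[1,0]])))
p=onz(c,B(217,158),.096);print('post',p,np.degrees(np.arctan2(*(p-m)[[1,0]])),np.linalg.norm(p-m))
for n,u in [('jarA',(139,63)),('jarB',(315,522))]: print(n,onz(c,B(*u),.055))
for u in [(16,75),(500,3),(578,512),(60,580)]: print('board',onz(c,A(*u),.012))
for u in [(128,87),(308,55),(280,38)]: print('tw',onz(c,A(*u),.016))
cw=robot.calibration('wrist');o=robot.observe()
from scipy.spatial.transform import Rotation as Ro
R=Ro.from_rotvec(o['tcp_rot']).as_matrix()
cc=-cw['R'].T@cw['t'];print('cam in tool',R.T@(cc-o['eef_pos']),'axes',cw['R']@R)
```

```text
pins [0.61232825 0.3008028  0.028     ] [0.60681101 0.25267247 0.028     ] 0.048445524153771964
tail [0.45243453 0.28848639 0.041     ] hfront [0.57399936 0.27743763 0.041     ]
narrow pins [0.63563182 0.16674303 0.028     ] [0.63282368 0.13629469 0.028     ]
hole [ 0.58695874 -0.20617418  0.097     ]
hole [ 0.5647535  -0.23280457  0.097     ]
hole [ 0.53866937 -0.21031949  0.097     ]
hole [ 0.56117831 -0.18384807  0.097     ]
c [ 0.56288998 -0.20828658  0.097     ] [(np.float64(5.015726703075897), np.float64(0.024161282066008396)), (np.float64(-85.6535102767437), np.float64(0.024588714253907264)), (np.float64(-175.2022397971747), np.float64(0.024305777597644112)), (np.float64(94.00645607390273), np.float64(0.02449837303655166))]
lug [ 0.55863111 -0.15415887  0.095     ] 94.49886836499581
post [ 0.62289448 -0.18699334  0.096     ] 19.53777504571918 0.06367842672779345
jarA [ 0.69626345 -0.1540537   0.055     ]
jarB [ 0.42656555 -0.23964594  0.055     ]
board [0.68992249 0.38977973 0.012     ]
board [0.73251712 0.0980244  0.012     ]
board [0.42185105 0.05103753 0.012     ]
board [0.38692498 0.34433151 0.012     ]
tw [0.67955904 0.31981141 0.016     ]
tw [0.69842905 0.21252998 0.016     ]
tw [0.70955939 0.22980369 0.016     ]
cam in tool [ 0.001049   -0.08060219 -0.14619328] axes [[ 9.99999948e-01  1.31933378e-04 -2.92798056e-04]
 [-2.16664957e-04  9.50128907e-01 -3.11857359e-01]
 [ 2.37051503e-04  3.11857406e-01  9.50128887e-01]]
```

The crop shows the left spanner's head is 62 mm wide with pins 48.4 mm apart (pin dots at crop (147,188) and (229,196)), so it is the one that fits. The right head is 43 mm wide, so that is the narrow one. I'll take wrist-camera close-ups of the ring and of this spanner.

```bash
cat >> h.py <<'E'
from scipy.spatial.transform import Rotation as Ro
def rv(h): # spanner heading h deg -> tool rotvec (tool x at h+90)
    a=np.radians(h+90);ca,sa=np.cos(a),np.sin(a)
    return Ro.from_matrix(np.array([[ca,sa,0],[sa,-ca,0],[0,0,-1]])).as_rotvec()
E
python3 - <<'E'
from h import *
for p,h in [((.488,-.214,.09),5),((.488,-.214,.09),12),((.53,-.14,.09),-65),((.53,-.275,.09),0),((.535,.285,.015),-6)]:
    q=robot.ik(p,rv(h)); print(p,h,q)
robot.move_ptp([.563,-.208,.24],rv(5)); o=robot.observe();print(o['time'],o['eef_pos'])
c=robot.calibration('wrist'); im=robot.camera('wrist');save('w_ring',im);np.save('w_ring.npy',c)
robot.move_ptp([.60,.277,.17],rv(-6)); o=robot.observe();print(o['time'],o['eef_pos'],o['qpos'])
c=robot.calibration('wrist'); im=robot.camera('wrist');save('w_sp',im);np.save('w_sp.npy',c)
E
```

```text
(0.488, -0.214, 0.09) 5 [-4.60016079e-01  1.39426235e-01  2.04797417e+00 -4.44089210e-16
  9.54192244e-01 -2.11807887e+00]
(0.488, -0.214, 0.09) 12 [-4.60016079e-01  1.39426235e-01  2.04797417e+00 -4.44089210e-16
  9.54192244e-01 -2.24025192e+00]
(0.53, -0.14, 0.09) -65 [-3.03690990e-01  1.66743977e-01  2.01603893e+00 -8.88178420e-16
  9.58809751e-01 -7.40023303e-01]
(0.53, -0.275, 0.09) 0 [-5.20341615e-01  2.52020064e-01  1.91128496e+00 -4.44089210e-16
  9.78287633e-01 -2.09113794e+00]
(0.535, 0.285, 0.015) -6 [ 4.48383422e-01  3.62672782e-01  1.93006814e+00 -8.88178420e-16
  8.48851728e-01 -1.01769315e+00]
1.9333 [ 0.56288773 -0.20859812  0.24001902]
3.775 [0.60054408 0.27603445 0.17028704] [ 3.93359184e-01  2.85299027e-01  1.70625344e+00 -4.24016364e-04
  1.14963835e+00 -1.07150652e+00]
```

View pics/w_ring.png

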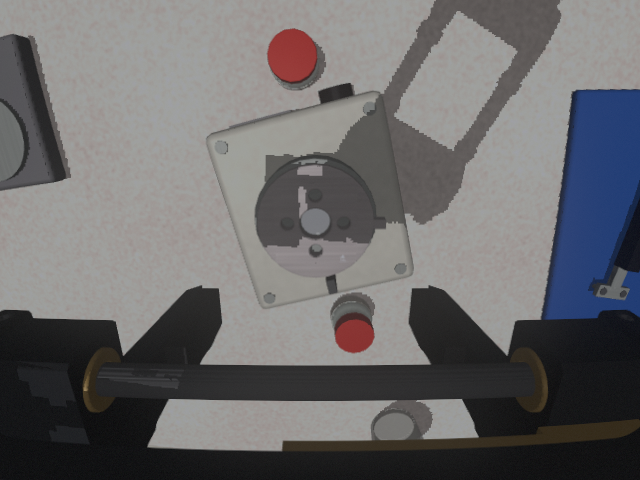

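View pics/w_sp.png

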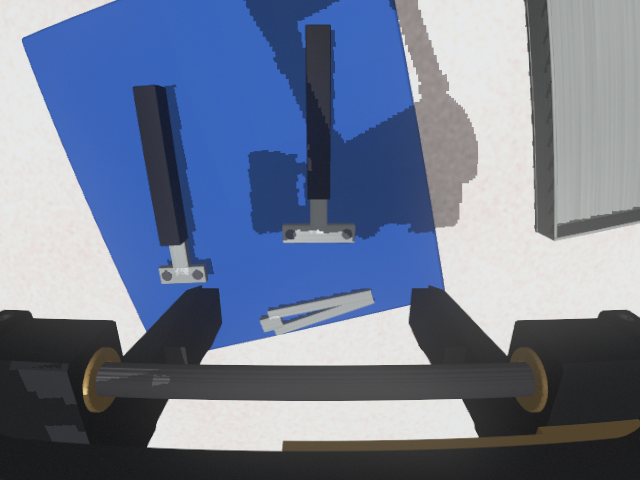

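The wrist view of the spanner shows its pin dots at about (290,234) and (347,233), with the handle from (318,25) to (319,198). The ring view shows holes at (315,195), (343,223), (316,250) and (288,224), the lug at (380,222) and the post at (332,284). I'll refine these positions next.

Run:
```python
from h import *
im=cv2.imread('pics/w_sp.png');c=np.load('w_sp.npy',allow_pickle=True).item()
hsv=cv2.cvtColor(im,cv2.COLOR_BGR2HSV)
g=im.max(2)
def cen(g,u,v,r,lo):
    s=g[v-r:v+r+1,u-r:u+r+1].astype(float);w=np.clip(lo-s,0,None);yy,xx=np.mgrid[v-r:v+r+1,u-r:u+r+1]
    return (w*xx).sum()/w.sum(),(w*yy).sum()/w.sum()
for u,v in [(290,234),(347,234)]:
    print(g[v-6:v+7:2,u-8:u+9:2].tolist())
    p=cen(g,u,v,5,120);print(p,onz(c,p,.028))
m=((g<75)).astype(np.uint8); m[:, :295]=0;m[:,345:]=0;m[:40]=0;m[190:]=0
# handle top face edges per row
for v in range(50,190,20):
    print(v,''.join('%4d'%x for x in g[v,298:340:2]))
im2=cv2.imread('pics/w_ring.png');save('w_ring_c',cv2.resize(im2[140:300,230:410],None,fx=4,fy=4,interpolation=cv2.INTER_CUBIC)[:,:,::-1])
save('w_sp_c',cv2.resize(im[10:250,260:380],None,fx=2.5,fy=2.5,interpolation=cv2.INTER_CUBIC)[:,:,::-1])
```

```text
[[104, 105, 105, 104, 105, 103, 105, 103, 103], [107, 104, 101, 75, 73, 73, 101, 154, 193], [140, 106, 76, 74, 73, 72, 97, 187, 190], [139, 105, 72, 74, 73, 73, 108, 166, 187], [147, 105, 76, 72, 73, 73, 115, 175, 186], [147, 107, 100, 79, 74, 77, 154, 186, 185], [154, 152, 153, 185, 179, 185, 184, 185, 184]]
(np.float64(289.34893048128345), np.float64(233.627807486631)) [0.60765152 0.25211676 0.028     ]
[[101, 101, 101, 95, 96, 100, 101, 101, 108], [101, 102, 81, 71, 71, 74, 95, 101, 108], [177, 172, 103, 71, 71, 71, 78, 102, 110], [174, 151, 104, 105, 85, 70, 72, 102, 109], [177, 164, 111, 105, 106, 83, 83, 104, 140], [176, 175, 157, 115, 111, 136, 168, 103, 168], [175, 176, 176, 174, 173, 174, 173, 104, 170]]
(np.float64(347.6122724207687), np.float64(232.41267700606878)) [0.61179123 0.30147454 0.028     ]
50  114 113 113 113  58  64  64  65  64  63  63  63  63  64  62  61  47 114 188 189 190
70  113 114 114 114  64  67  68  67  66  67  65  67  65  66  66  65  60 114 114 188 188
90  114 114 114 115  64  51  51  70  67  69  68  67  68  67  67  68  61 114 151 189 188
110  188 138 126 115  73  55  53  52  53  53  52  52  68  69  67  69  72 114 179 188 187
130  187 188 187 187 134  52  53  51  52  53  52  52  52  52  51  51  86 112 113 186 187
150  187 187 187 186 145  51  50  50  51  48  49  50  50  48  49  48  82 112 113 113 112
170  113 112 112 111  99  63  65  55  48  48  48  48  47  47  49  46  98 112 111 111 111
```

View pics/w_ring_c.png

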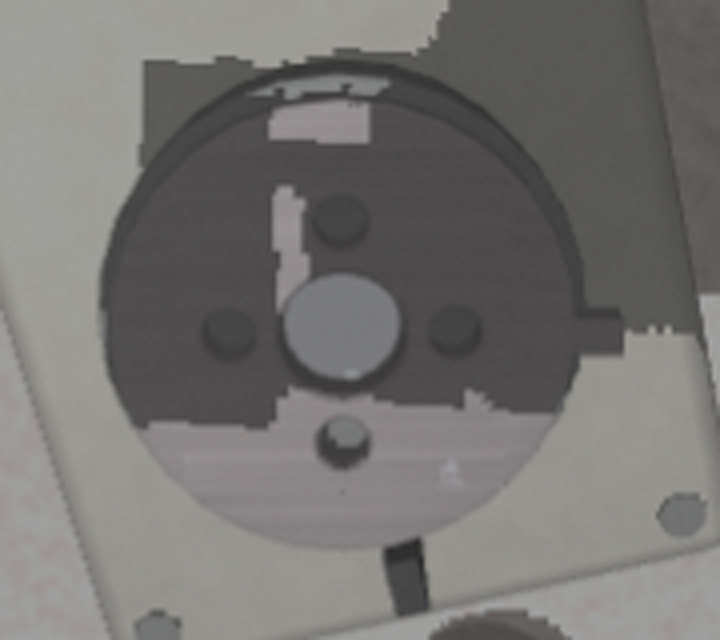

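View pics/w_sp_c.png

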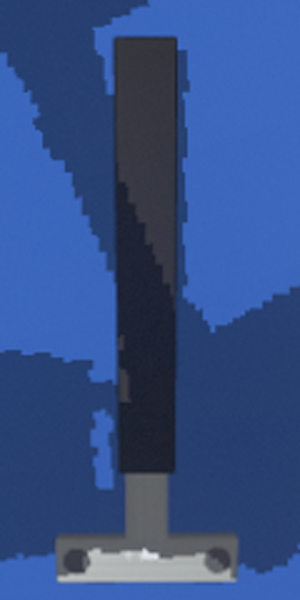

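Run:
```python
from h import *
c=np.load('w_sp.npy',allow_pickle=True).item()
pa=onz(c,(347.2,233.2),.028);pb=onz(c,(290.2,233.6),.028);m=(pa+pb)/2;print(m,np.linalg.norm(pa-pb))
t=onz(c,(318.4,25.2),.041);f=onz(c,(319,198),.041);print(t,f)
for d in (f-t,m-t,np.array([(pa-pb)[1],-(pa-pb)[0]])): print(np.degrees(np.arctan2(d[1],d[0])),np.linalg.norm(d[:2]))
c=np.load('w_ring.npy',allow_pickle=True).item()
H=[onz(c,(230+u/4,140+v/4),.097) for u,v in [(343,442),(230,334),(341,221),(455,331)]]
m=np.mean(H,0);print(m,[(np.degrees(np.arctan2(*(h-m)[[1,0]])),np.linalg.norm(h-m)) for h in H])
l=onz(c,(230+622/4,140+330/4),.09);p=onz(c,(230+405/4,140+553/4),.096)
o=onz(c,(230+104/4,140+305/4),.097)
for q in(l,p): print(q,np.degrees(np.arctan2(*(q-m)[[1,0]])),np.linalg.norm((q-m)[:2]))
```

```text
[0.61007809 0.27695579 0.028     ] 0.048464451227532096
[0.45464919 0.29269759 0.041     ] [0.57704576 0.28047928 0.041     ]
-5.700698833219959 0.12300490703691064
-5.783183257432429 0.15622402533731305
-5.624013047729119 0.048464451227532096
[ 0.56335807 -0.20926154  0.097     ] [(np.float64(5.3443243139863625), np.float64(0.024400666205266933)), (np.float64(-84.71545513107937), np.float64(0.023710176447962802)), (np.float64(-174.43292743751067), np.float64(0.024028098587252272)), (np.float64(96.18193600717726), np.float64(0.023806120961932492))]
[ 0.55930801 -0.14878148  0.09      ] 93.83110212218395 0.06061550700884091
[ 0.61307218 -0.19089381  0.096     ] 20.27760760003891 0.05299873591280146
```

Run:
```python
from h import *
h=-5.7
robot.move_ptp([.5355,.2843,.09],rv(h))
robot.servo_line([.5355,.2843,.0155],rate=.1)
print(robot.observe()['force'])
robot.grip(0.0)
o=robot.observe();print(o['width']*88,o['eef_pos'],o['force'])
robot.servo_line([.5355,.2843,.13],rate=.12)
o=robot.observe();print(o['time'],o['width']*88,o['eef_pos'],o['force'],o['torque'])
save('w_held',robot.camera('wrist'));np.save('w_held.npy',robot.calibration('wrist'))
```

```text
[0.37213637 0.24651758 0.80438661]
17.30500277905617 [0.53550208 0.28433482 0.01546229] [0.30492261 0.59396594 0.31044845]
7.375 17.610782713168376 [0.53471273 0.28391542 0.12887716] [-0.16728026 -0.30168723 -0.68443253] [ 0.05156084 -0.11411808 -0.01536415]
```

View pics/w_held.png

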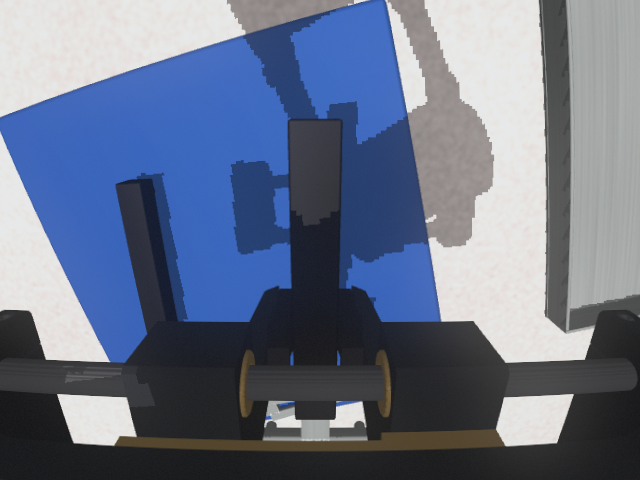

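The spanner is held straight, with its tail top edge at (316,120) and its pin dots showing below the jaw rod at about (271,425) and (362,427). I'll check the pose in the hand.

Run:
```python
from h import *
c=np.load('w_held.npy',allow_pickle=True).item()
im=cv2.imread('pics/w_held.png');save('held_c',cv2.resize(im[390:445,250:385],None,fx=5,fy=5,interpolation=cv2.INTER_CUBIC)[:,:,::-1])
o=robot.observe();T=o['eef_pos'];R=Ro.from_rotvec(o['tcp_rot']).as_matrix();print(R)
for n,x,y,z in [('tail',-.082,0,.0255),('tailL',-.082,-.009,.0255),('tailR',-.082,.009,.0255),('pinb',.075,-.024,.0125),('pina',.075,.024,.0125)]:
    X=T+R@np.array([y,x,-z]); print(n,proj(c,X),X)
```

```text
[[ 0.09935543  0.99504964 -0.00216999]
 [ 0.99505124 -0.09935782 -0.00102237]
 [-0.00123291 -0.00205768 -0.99999712]]
tail [318.24705283 117.95083281] [0.45308266 0.29203995 0.15433132]
tailL [290.49338243 117.99453697] [0.45218847 0.28308448 0.15434241]
tailR [345.99626958 118.01287566] [0.45397686 0.30099541 0.15432022]
pinb [269.72132005 447.8971594 ] [0.60689272 0.25254625 0.14103789]
pina [364.44229786 447.91961908] [0.61166178 0.30030871 0.14097871]
```

View pics/held_c.png

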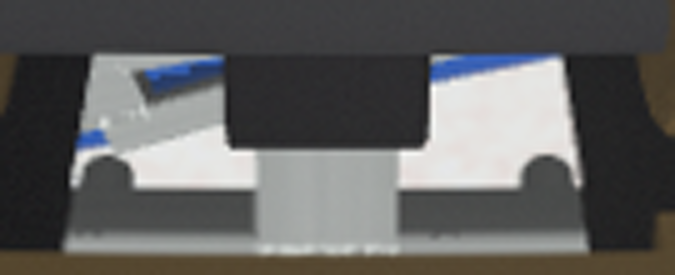

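```bash
cat >> h.py <<'E'
C=np.array([.5632,-.2089])
def tcp(h,z,C=C,off=0.): 
    a=np.radians(h); return [C[0]-.075*np.cos(a),C[1]-.075*np.sin(a),z]
E
python3 - <<'E'
from h import *
h=5.3
robot.servo_line([.5355,.2843,.16],rate=.15)
robot.move_ptp(tcp(h,.15),rv(h))
robot.servo_line(tcp(h,.108),rate=.1); robot.wait(.15)
o=robot.observe();print(o['time'],o['eef_pos'],o['force'],o['torque'])
save('w_hov',robot.camera('wrist'));np.save('w_hov.npy',robot.calibration('wrist'))
save('t_hov',cv2.resize(robot.camera('top')[100:300,330:500],None,fx=3.5,fy=3,interpolation=cv2.INTER_CUBIC))
E
```

```text
10.3167 [ 0.48929104 -0.21612851  0.10892226] [-0.13250513 -0.71393228 -2.40400025] [ 0.08338688 -0.08021165 -0.00794864]
```

View pics/w_hov.png

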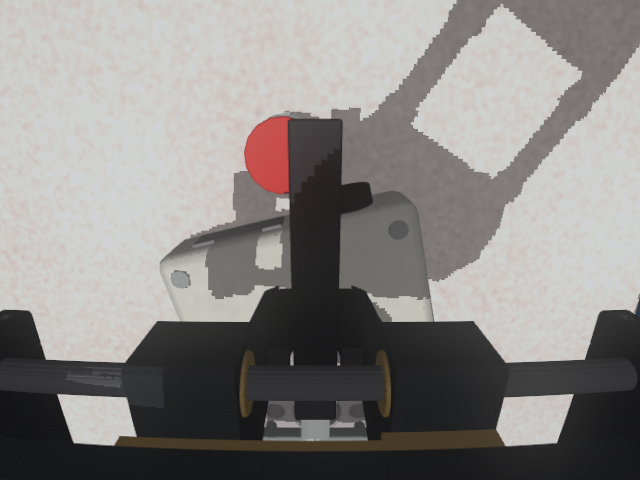

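View pics/t_hov.png

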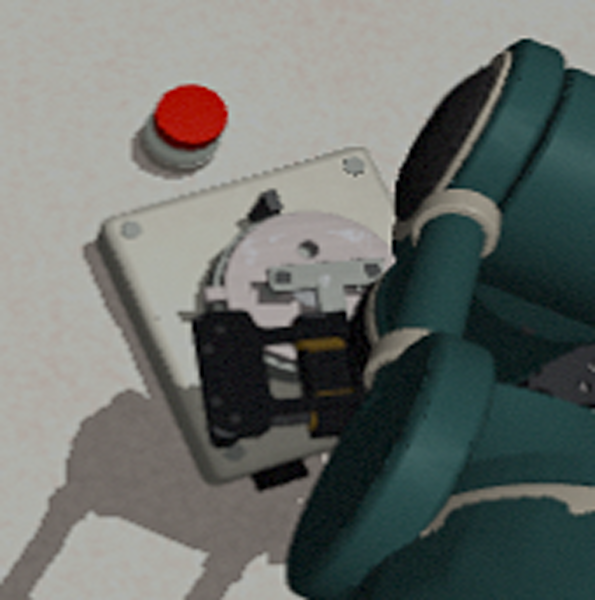

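Run:
```python
from h import *
c=robot.calibration('top')
a=onz(c,(330+283/3.5,100+276/3),.1215);b=onz(c,(330+373/3.5,100+268/3),.1215);print((a+b)/2,np.linalg.norm(a-b),C)
def show():
    o=robot.observe();print(o['time'],o['eef_pos'],o['force'],o['torque'])
for z in (.101,.098,.095,.0925):
    robot.servo_line(tcp(5.3,z),rate=.04); show()
    if abs(robot.observe()['force'][2]+1.8)>12: print('contact');break
```

```text
[ 0.56410001 -0.20940786  0.1215    ] 0.04849528066464837 [ 0.5632 -0.2089]
10.7417 [ 0.4880784  -0.21564949  0.10047811] [ 0.41089595  0.39428274 -1.5498131 ] [ 0.06612083 -0.02952937 -0.0252601 ]
10.9917 [ 0.48830025 -0.21572009  0.09768202] [-0.37402347 -0.46179641 -1.18481369] [ 0.113282   -0.09715524  0.09077594]
11.2417 [ 0.48831444 -0.21572427  0.09471717] [-0.53281218  0.3908923  -1.31826729] [ 0.07116982 -0.12370829 -0.01036668]
11.4917 [ 0.48836147 -0.21572939  0.09227491] [-0.39088543  0.03027253 -2.03047319] [ 0.03809991 -0.05736633 -0.01955177]
```

No contact on the way down: the pins sit about 8 mm deep. Now turning clockwise in small steps while watching the moment about the ring axis.

Run:
```python
from h import *
def M():
    o=robot.observe();r=o['eef_pos'][:2]-C;F=o['force'];return o,o['torque'][2]+r[0]*F[1]-r[1]*F[0]
h=5.3
while h>-52:
    h-=3; robot.servo_line(tcp(h,.0925),rate=.05,rotation=rv(h))
    o,m=M();print('%.1f t%.2f m%.2f F%s tz%.2f w%.2f'%(h,o['time'],m,o['force'].round(1),o['torque'][2],o['width']*88))
    if abs(m)>1.3 or np.linalg.norm(o['force'])>25: print('STOP');break
```

```text
2.3 t11.74 m0.11 F[ 0.6 -0.8 -2. ] tz0.05 w17.98
-0.7 t11.99 m-0.00 F[ 0.3 -0.5 -1.5] tz-0.04 w17.90
-3.7 t12.24 m0.05 F[ 1.4 -0.3 -1.2] tz0.03 w17.74
-6.7 t12.49 m0.12 F[ 2.2 -1.6 -2. ] tz0.02 w17.73
-9.7 t12.74 m0.06 F[ 1.3 -1.  -0.8] tz0.00 w17.66
-12.7 t12.99 m0.16 F[ 1.4 -2.4 -1.6] tz0.01 w17.57
-15.7 t13.24 m0.10 F[ 1.8 -1.7 -1.8] tz0.01 w17.34
-18.7 t13.49 m0.20 F[ 1.9 -2.4 -2.4] tz0.08 w17.69
-21.7 t13.74 m0.10 F[ 2.  -2.  -1.6] tz0.01 w17.73
-24.7 t13.99 m0.09 F[ 1.6 -2.  -1.8] tz0.00 w17.20
-27.7 t14.24 m0.09 F[ 1.9 -1.9 -0.3] tz0.03 w17.62
-30.7 t14.49 m0.12 F[ 1.3 -1.7 -0.8] tz0.06 w18.29
-33.7 t14.74 m0.06 F[ 1.  -1.3 -1.1] tz0.02 w17.83
-36.7 t14.99 m-0.01 F[ 1.7 -0.8 -0.5] tz0.02 w17.66
-39.7 t15.24 m0.14 F[ 0.4 -2.2 -0.3] tz0.04 w17.61
-42.7 t15.49 m0.11 F[ 0.1 -0.9  0.3] tz0.06 w17.73
-45.7 t15.74 m0.19 F[-0.4 -1.2 -0.8] tz0.10 w17.87
-48.7 t15.99 m0.02 F[-0.3  0.1  0.3] tz0.00 w17.28
-51.7 t16.24 m0.04 F[-0.3  0.4 -0.4] tz0.04 w17.74
-54.7 t16.49 m0.11 F[-0.5  0.1 -0.1] tz0.09 w17.56
```

The measured moment is below the expected 0.3 N m. I'll look before going on.

Run:
```python
from h import *
save('w_t1',robot.camera('wrist'))
save('t_t1',cv2.resize(robot.camera('top')[100:300,330:500],None,fx=3.5,fy=3,interpolation=cv2.INTER_CUBIC))
save('s_t1',cv2.resize(robot.camera('scene')[200:360,170:330],None,fx=3.5,fy=3.5,interpolation=cv2.INTER_CUBIC))
```

```text
(no output)
```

View pics/w_t1.png

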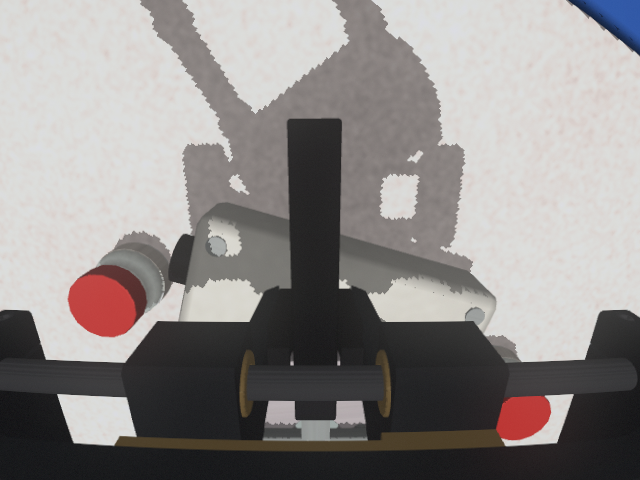

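View pics/t_t1.png

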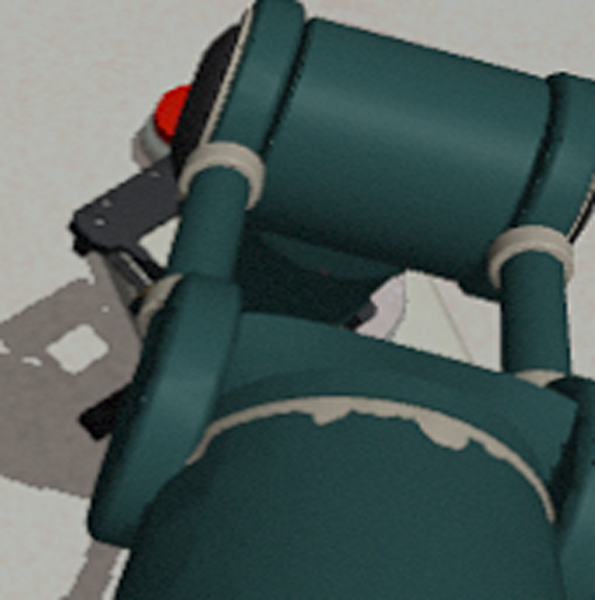

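View pics/s_t1.png

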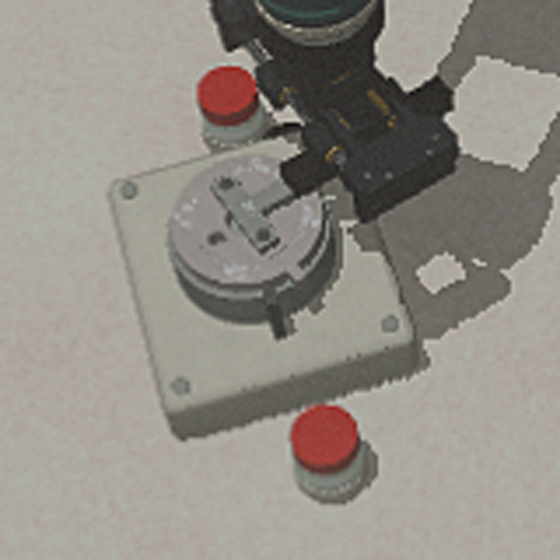

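The scene crop shows the ring turning with the spanner, the lug at about (290,283) almost at the post (278,318). Continuing to the stop.

Run:
```python
from h import *
def M():
    o=robot.observe();r=o['eef_pos'][:2]-C;F=o['force'];return o,o['torque'][2]+r[0]*F[1]-r[1]*F[0]
h=-54.7
while h>-82:
    h-=1.5; robot.servo_line(tcp(h,.0925),rate=.03,rotation=rv(h))
    o,m=M();e=Ro.from_rotvec(o['tcp_rot']).as_matrix();a=np.degrees(np.arctan2(e[1,0],e[0,0]))-90
    print('%.1f(%.1f) t%.2f m%.2f F%s tz%.2f w%.2f e%s'%(h,a,o['time'],m,o['force'].round(1),o['torque'][2],o['width']*88,((o['eef_pos']-tcp(h,.0925))*1000).round(1)))
    if abs(m)>1.2 or np.linalg.norm(o['force'])>25: print('STOP');break
save('s_t2',cv2.resize(robot.camera('scene')[200:360,170:330],None,fx=3.5,fy=3.5,interpolation=cv2.INTER_CUBIC))
save('w_t2',robot.camera('wrist'))
```

```text
-56.2(-56.1) t16.89 m0.27 F[-2.9  1.3  0.1] tz0.14 w17.59 e[-0.4  0.2 -0.2]
-57.7(-57.6) t17.14 m0.22 F[-1.5  0.9  0.5] tz0.16 w17.79 e[-0.4  0.2 -0.2]
-59.2(-59.1) t17.39 m0.30 F[-2.9  2.  -0. ] tz0.19 w17.50 e[-0.3  0.2 -0.2]
-60.7(-60.6) t17.64 m0.22 F[-3.3  1.4  1.1] tz0.05 w17.25 e[-0.3  0.2 -0.2]
-62.2(-62.1) t17.89 m0.19 F[-3.8  3.4  0.8] tz0.05 w17.61 e[-0.3  0.3 -0.1]
-63.7(-63.7) t18.14 m0.17 F[-3.2  3.8  0.2] tz0.08 w17.81 e[-0.2  0.3 -0.1]
-65.2(-65.2) t18.39 m0.15 F[-3.2  4.3  1.2] tz0.07 w17.68 e[-0.3  0.3 -0.2]
-66.7(-66.7) t18.64 m0.15 F[-3.1  4.5  0.9] tz0.07 w17.95 e[-0.2  0.4 -0.2]
-68.2(-68.2) t18.89 m0.28 F[-3.9  3.3  1. ] tz0.10 w17.95 e[-0.4  0.4 -0.2]
-69.7(-69.6) t19.14 m0.76 F[-5.5  3.   1.5] tz0.46 w17.77 e[-1.5  0.1 -0.6]
-71.2(-71.1) t19.39 m1.22 F[-8.6  0.   1.3] tz0.61 w17.94 e[-2.8 -0.4 -1.1]
STOP
```

View pics/s_t2.png

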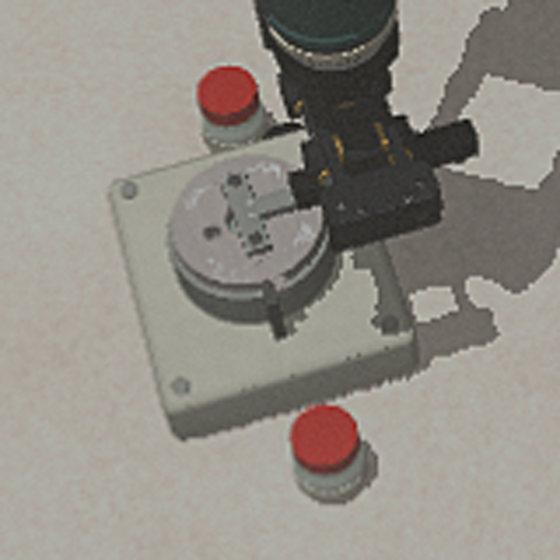

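The moment rises sharply at about −69° from a running 0.2 N m to 1.2 N m, and the lug is behind the post, so the ring is home. I'll back off into the play and lift out, then look.

Run:
```python
from h import *
def show():
    o=robot.observe();print(o['time'],o['eef_pos'],o['force'].round(1),o['torque'].round(2),o['width']*88)
h=-63.5
robot.servo_line(tcp(h,.0925),rate=.04,rotation=rv(h));robot.wait(.1);show()
robot.servo_line(tcp(h,.108),rate=.06);show()
robot.servo_line(tcp(h,.17),rate=.12);show()
robot.move_ptp([.5355,.2843,.16],rv(-5.7));show()
save('w_b',robot.camera('wrist'));np.save('w_b.npy',robot.calibration('wrist'))
save('t_b',robot.camera('top'));save('s_b',robot.camera('scene'))
t=cv2.imread('pics/t_b.png')[120:290,345:475];save('t_bc',cv2.resize(t,None,fx=3.5,fy=3.5,interpolation=cv2.INTER_CUBIC)[:,:,::-1])
```

```text
19.9917 [ 0.53057525 -0.14214828  0.09282579] [-0.1  0.1 -1.5] [ 0.01 -0.06  0.01] 17.77614157503411
20.4 [ 0.53049292 -0.14197137  0.10898012] [-0.7 -0.6 -2.1] [ 0.03 -0.1   0.  ] 17.253841494658886
21.0667 [ 0.52929657 -0.14164443  0.16949113] [-0.4 -0.7 -2.1] [ 0.02 -0.04  0.02] 17.84284230578402
22.6333 [0.53580591 0.28326396 0.15984374] [ 0.6  0.3 -1.9] [ 0.09 -0.12  0.  ] 17.321635780029638
```

View pics/w_b.png

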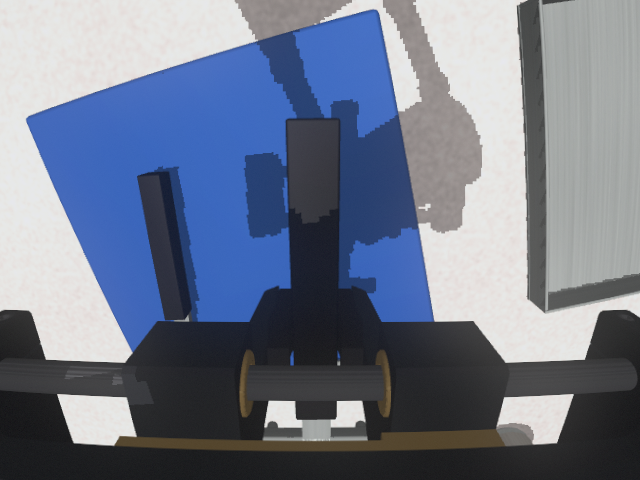

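View pics/t_bc.png

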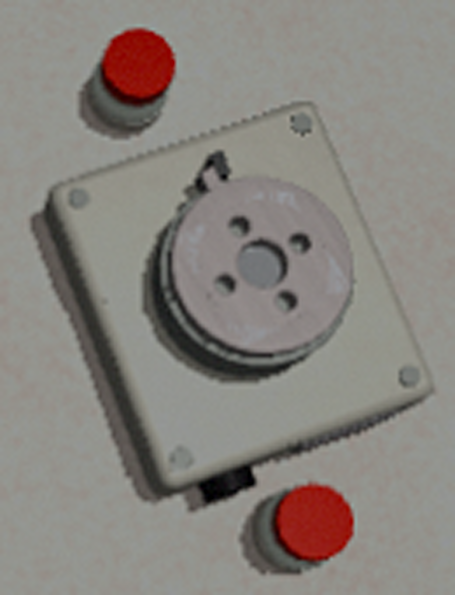

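The lug at crop (208,180) touches the post (215,160), and the jars are unmoved. The spanner is still straight in the hand. Laying it down where it came from.

Run:
```python
from h import *
def show():
    o=robot.observe();print(o['time'],o['eef_pos'].round(4),o['force'].round(1),o['width']*88)
p=[.5355,.2843]
robot.servo_line(p+[.03],rate=.12)
robot.servo_line(p+[.018],rate=.04);show()
for z in (.0165,.0155):
    robot.servo_line(p+[z],rate=.02);robot.wait(.1);show()
    if robot.observe()['force'][2]>4: break
robot.grip(0.6);show()
robot.servo_line(p+[.12],rate=.15);show()
robot.move_ptp([.42,.0,.3],rv(-5.7));show()
save('t_e',robot.camera('top'));save('s_e',robot.camera('scene'))
t=cv2.imread('pics/t_e.png');save('t_ec',cv2.resize(t[130:290,120:290],None,fx=3.5,fy=3.5,interpolation=cv2.INTER_CUBIC)[:,:,::-1])
t=cv2.imread('pics/t_b.png')
c=robot.calibration('top');H=[onz(c,(345+u/3.5,120+v/3.5),.097) for u,v in [(239,225),(301,242),(287,301),(225,284)]]
m=np.mean(H,0);print(m,[np.degrees(np.arctan2(*(h-m)[[1,0]])) for h in H])
```

```text
24.4667 [0.5351 0.2841 0.0175] [ 0.3  1.  -1.6] 17.8076203830347
24.8167 [0.5356 0.2844 0.0166] [-0.2  0.8 -1.7] 17.719628017886034
25.1667 [0.5355 0.2843 0.0155] [ 0.6 -0.1 -1.7] 17.650550369441298
25.8417 [0.5355 0.2843 0.0155] [0.6 0.1 0.9] 52.510258852056985
26.6917 [0.5348 0.284  0.1191] [0.4 0.3 0.1] 52.96667091085454
28.025 [0.4201 0.0005 0.2992] [-0.2 -0.3  0.2] 52.952807520020244
[ 0.56274877 -0.20855206  0.097     ] [np.float64(29.02623855342707), np.float64(-61.74060770845116), np.float64(-151.21052407678678), np.float64(118.49990654114836)]
```

View pics/t_ec.png

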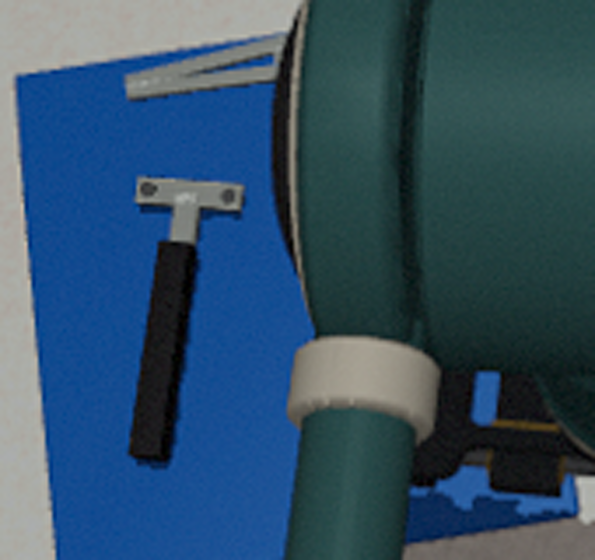

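View pics/s_e.png

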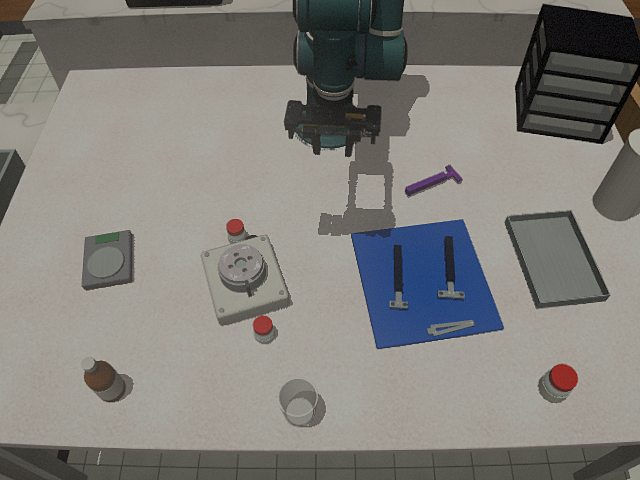

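The spanner is flat in its old place, with the head at crop (190,195). The narrow spanner, tweezers and jars are unmoved. The ring holes went from 5° to −61.5°, a turn of about 1.16 rad. Handing in.

```bash
python3 -c "
from station import robot
print(robot.sign_off(), robot.observe()['time'])"
```

```text
the job is handed in; nothing more can be done
the job is handed in; nothing more can be done
```

I closed the mill with the wide spanner (48 mm pin spacing), laid the spanner back on the blue board where it had lain, and handed the job in. The robot clock read about 28 s, against the 51 s limit.

- **Ring turned:** the hole pattern moved about 1.16 rad clockwise. At the end the moment about the ring axis rose sharply from about 0.2 to 1.2 N m, which I took as the hard stop. The top view after lifting off showed the lug against the post.
- **Spanner put back:** the last pictures show it lying flat in its original place, clear of the other things. The gripper was well away from everything.
- **Other items:** the narrow spanner, tweezers, both jars and the purple look-alike look unmoved. I compared the pictures by eye and did not measure them.
- **One reading disagreed:** while the ring was turning, the measured moment was mostly 0.1–0.3 N m, below the stated 0.3. A scene picture taken part-way confirmed that the ring really was turning with the spanner.

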